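# Brace and uncap the square paint jar

## Robot

A 7-joint arm with a two-finger parallel gripper is mounted at the origin on a cart in front of the work surface, level with it; the furniture and walls round the work are solid. World frame = base frame: x ahead of the robot, y to its left, z up, the work surface at z = 0. Lengths are in m, angles in rad, forces in N, time in s.
With the tool pointing down it reaches from about 0.35 to 0.9 m from the base axis. Payload 8.1 kg.
Tool frame: the origin (TCP) lies midway between the tips of the shut fingers; the grasp point (between the pads) lies arm.grasp_offset behind it (arm.grasp_offset is the distance from the TCP to the grasp point, in m); z points along the fingers, y is the line along which they close (so a half turn about z gives the same grasp; the last joint's range is limited). The gripper opens to 92 mm and grips with 3 to 60 N. Pads are 19 mm wide; open, the fingers measure 130 mm over their backs; the gripper's body (75 mm by 190 mm) begins 47 mm behind the grasp point.
Start: joints at [-1.408, 0.434, 0.025, 1.573, -0.012, 1.134, -0.075], TCP at [0.164, 0.603, 0.204] pointing down, gripper open.
Joint ranges: [-2.62, 2.62], [-0.44, 2.09], [-1.27, 1.32], [0.08, 2.57], [-1.32, 4.46], [0.12, 2], [-2.74, 2.74]. Speed limits (rad/s): [2.22, 2.22, 3.01, 3.01, 3.14, 3.14, 3.14].

## Interface

Orientations are given as a rotation vector (axis times angle).
In Python, from cell import observe, imaging, arm gives the robot as it stands.
- The arm moves only by the tool apply_moves, never from a script. Its argument "commands" is a list of rows, each a list of 5 numbers: the opening in per cent of the stroke, from 0 (shut) to 100 (fully open), then the shift along the world's x, y, z in units of 0.06 m (1.0 is 0.06 m), then the turn about the world's z in units of 0.5 rad (1.0 is 0.5 rad). A call has 1 to 12 rows; each row shifts and turns the commanded pose from where the row before left it; what a row does not reach is not made up. A row lasts 1/8 s, in which the tool goes at most 62.5 mm and 10.7 degrees, less where a joint would pass 70% of its speed; a pose out of reach is approached as far as the arm can. A call with a number of a shift or a turn outside -1 to 1 is refused whole. A call with a gripper value outside its range is refused whole. The fingers move at their own pace and stop on an object; "newtons" is the grip in N (left out, the last holds). Time passes only in rows, so rows that do not move let the fingers close. It gives the time, the measured TCP pose, the force, the opening and the grip force at its end, in the units of the state.
- observe(): the state, without advancing time (a new reading comes with each control period).
- imaging.get_image(name): name is "scene" or "top" or "wrist"; returns (picture, depth): 420x560x3 uint8, red, green, blue; 420x560 float32, m along the optical axis (not along the pixel's ray), 0 where there is no reading.
- imaging.camera_params(name): a dict with "camera_matrix" (3x3 intrinsics, pixels), "origin" and "rotation" of the camera in the world; the wrist camera has in their place "tool_from_camera" (4x4, takes a point from camera to tool coordinates, whose origin is the TCP and whose axes are the flange's). Camera axes: x right, y up, looking along -z (the intrinsics and any distortion apply to the point x, -y, -z); pixel columns grow to the right and rows downward; lengths in m; the calibration is good to about 2 mm. A picture is of the moment at which its call begins: read the wrist's pose just before it. camera_params takes no time and is no camera call.
- arm.sign_off(): hands the job in; it is judged then, once.
The state is a dict: "clock": time; "joints": joint angles; "dq": joint speeds; "joint_efforts": joint torques, N m; "position": TCP position; "ee_rot": TCP orientation; "force": force on the tool from outside, world axes, zero at the start; "ft_torque": the same for the moment, N m; "width": opening from 0.0 (shut) to 1.0 (fully open); "gripper_force": force on a finger pad.
Only numpy, scipy, OpenCV 4.12 (cv2) and the standard library are available. Lean on these libraries where they do the work, as an engineer would, in place of code of your own. Each camera call takes 0.05 s, during which the arm holds its last target. There are 200 camera calls.

## Task

Open the square white jar with the yellow cap: stand it in the open blue tray of the jar brace and push the tray fully home so that the brace holds the jar. Then unscrew the tight cap (anticlockwise seen from above), stop turning once its thread lets go, and lift it straight up off the neck. Finish while still gripping the cap, level and just above the open jar (a few centimetres), with the jar still seated in the closed tray and the other things on the counter left alone.

Things in the scene. Friction and masses are not known exactly. Their poses are not given: they have to be found in the camera images.
- jar: Square white jar, yellow side labels: body 60 x 60 x 50 mm, round shoulder 48 mm wide up to 56 mm, then the neck with its disc, top at 77.5 mm with the cap off. 0.3-0.5 kg, loose. Origin: centre of its underside, z up, x and y square to its sides. Fits the tray in any quarter turn. Grip the body 35-45 mm above its base, so that the gripper clears the cap.
- cap: Round yellow ribbed cap, 55 mm wide, 20 mm high, 40 g, 60-80 mm above the jar's base. Origin: centre of its underside; x to its black tick. It starts 0.08-0.22 rad clockwise of the jar's x axis, is stiff (0.2-0.5 N m) and lets go at 0.75-1.2 rad anticlockwise of it (a 65 degree turn always suits): a sprung disc then lifts it 2.5 mm. Past 1.2 is a stop; never beyond 1.35.
- tray (a joint): Slide of the blue tray in m: 0 = fully home against its stop (shut), 0.07 to 0.09 at the start (open). It slides along the brace's x axis, opening towards the robot (brace -x), with 2 N of friction, and stays where it is left.
- tray_seat (a point): Centre of the tray's pocket floor, 14 mm above the counter; axes as the brace's; it moves with the tray. The pocket is 64 x 64 mm inside, with rims 10 mm high at the sides and back and the front plate at the front.
- tray_front (a point): Middle of the upper edge of the outer face of the tray's blue front plate, 60 mm above the counter, 40 mm in brace -x from the pocket's centre. Plate 84 mm wide, 8 mm thick, upright, its outer face to brace -x. Push it with shut fingers along brace +x (fingertips 30 to 45 mm above the counter) to shut the tray.
- brace: Fixed jar brace, grey base 200 x 110 mm. Origin: on the counter below the pocket's centre when the tray is home; x is the way the tray shuts. Two black cheeks (outer faces 46 mm either side, 50 mm long) bear steel lips, tops 74 mm above the counter, that hold the jar's body down when home. The cap then spans 74-94 mm above the counter: grip it with fingertips at 76-82 mm.
- jar_teal: Bystander: paint jar with a teal screw lid, 62 mm across, 72 mm high, standing behind the square jar (a like one stands far to the right); origin at its underside.
- jar_red: Bystander: paint jar with a red screw lid, 62 mm across, 72 mm high, standing behind the square jar (a like one stands far to the right); origin at its underside.
- glue_stick: Bystander: yellow glue stick with black cap, 27 mm across, 94 mm high, standing; origin at its underside.
- ink_0: Bystander: square dark blue ink bottle with black cap, 46 x 46 x 57 mm; origin at its underside.
- ink_1: Bystander: square dark brown ink bottle with black cap, 46 x 46 x 57 mm; origin at its underside.
- marker_0: Bystander: purple marker, 134 x 17 x 18 mm, lying; origin at its underside.
- eraser: Bystander: white eraser in a blue sleeve, 48 x 22 x 12 mm; origin at its underside.
There are look-alikes about, which are no part of the job. There is more than one size of the cap; the one meant has the size given above.

How it is judged:
On the way, in this order (a step that is already met when the one before it is completed fails the run):
1. the square jar stands upright, seated in the tray's pocket (horizontal distance between jar and tray_seat below 0.005 m and z of jar in the frame of tray_seat below 0.003 m and angle between jar's own z axis and vertical below 0.06 rad and value of joint tray above 0.03 m), for 0.1 s.
2. the tray is pushed fully home with the jar in it (horizontal distance between jar and tray_seat below 0.005 m and z of jar in the frame of tray_seat below 0.003 m and angle between jar's own z axis and vertical below 0.06 rad and value of joint tray below 0.005 m), for 0.1 s.
3. the cap is turned until its thread lets go, with the jar braced in the closed tray (all of step 2 and angle between the x axis of cap and the x axis of jar, either way round above 0.68 rad), for 0.1 s.
At the end, for the whole second after the job is handed in: Tray home (5 mm), jar seated upright in its pocket (5 mm; 3 mm in height); the fingers alone hold the cap still and level (0.25 rad), centred over the jar (25 mm), its underside 79 to 150 mm above the jar's base, clear of the neck (all of step 2 and z of cap in the frame of jar between 0.079 and 0.15 m and horizontal distance between cap and jar below 0.025 m and angle between cap's own z axis and vertical below 0.25 rad and contact force between the fingers and cap above 1 N and contact force between cap and jar below 0.05 N and contact force between cap and brace below 0.05 N and linear speed of cap below 0.03 m/s); the arm keeps its last pose, push and grip.
It fails at once if the jar is tipped over (angle between jar's own z axis and vertical above 0.5 rad).
It fails at once if the cap is turned on well past where its thread lets go (more than 1.35 rad past the jar's x axis) (angle between the x axis of cap and the x axis of jar, either way round above 1.35 rad).
It fails at once if a bystander is moved by more than 25 mm (distance of any of jar_teal, jar_red, glue_stick, ink_0, ink_1, marker_0, eraser from where it was at the start of the episode above 0.025 m).
It also fails if it takes over 51 s, if anything falls off the work surface, if the arm or the gripper's body presses on something with over 40 N, if the wrist force passes 120 N, or if a joint passes its speed limit or range.

## Working session

There is one attempt and no reset: what is moved stays moved. The work goes in short steps, Python scripts to look and compute and a tool call to move; the robot and the scene stay as the last step left them, time stands still between calls to the robot, and variables do not carry over. Pictures are saved under pics/ and viewed, at most 11 in all, crops included, and the job is handed in when it is done.

Besides the shell and the picture viewer there is one more tool, called as a command line: name --pt "numbers of a row" for each row, then --argument value for the rest. apply_moves: Moves the arm, as the interface text tells. Its arguments: {"type":"object","properties":{"commands":{"type":"array"},"newtons":{"type":"number"}},"required":["commands"]}

```bash
ls; mkdir -p pics
cat > h.py <<'E'
import numpy as np, cv2
from scipy.spatial.transform import Rotation as R
from cell import observe, imaging, arm
def grab(n):
    s=observe(); p=imaging.camera_params(n); im,d=imaging.get_image(n)
    if 'origin' in p:
        Rm=np.array(p['rotation']); t=np.array(p['origin'])
        if Rm.shape!=(3,3): Rm=R.from_rotvec(Rm).as_matrix()
    else:
        T=np.array(p['tool_from_camera']); Rt=R.from_rotvec(s['ee_rot']).as_matrix()
        Rm=Rt@T[:3,:3]; t=Rt@T[:3,3]+np.array(s['position'])
    K=np.array(p['camera_matrix']); v,u=np.indices(d.shape)
    pts=cv2.undistortPoints(np.stack([u,v],-1).reshape(-1,1,2).astype(float),K,np.array(p.get('distortion',np.zeros(5)),float)).reshape(*d.shape,2)
    C=np.dstack([pts[...,0]*d,-pts[...,1]*d,-d])
    W=C@Rm.T+t; W[d==0]=np.nan
    return im,d,W,p
def save(n,im): cv2.imwrite('pics/'+n,im[...,::-1])
E
python3 - <<'E'
from h import *
for n in('top','scene'):
    im,d,W,p=grab(n); save(n+'0.png',im); np.savez(n+'0.npz',im=im,W=W); print({k:v for k,v in p.items()})
print(imaging.camera_params('wrist'),arm.grasp_offset,observe())
E
```

```text
pics
{'camera_matrix': array([[412.24314277,   0.        , 277.78448814],
       [  0.        , 412.24314277, 207.15086358],
       [  0.        ,   0.        ,   1.        ]]), 'origin': array([ 0.37391204, -0.15938693,  0.90933109]), 'rotation': array([ 0.18099114, -0.18439116, -1.57878774])}
{'camera_matrix': array([[464.93039083,   0.        , 278.13092608],
       [  0.        , 464.93039083, 211.19797537],
       [  0.        ,   0.        ,   1.        ]]), 'origin': array([-0.00407714, -1.04808133,  0.6382382 ]), 'rotation': array([ 1.03571149, -0.30983211, -0.53730125])}
{'camera_matrix': array([[322.39040286,   0.        , 279.06726204],
       [  0.        , 322.39040286, 209.1299624 ],
       [  0.        ,   0.        ,   1.        ]]), 'tool_from_camera': array([[-6.76446144e-04,  9.61136671e-01,  2.76072167e-01,
         7.39894300e-02],
       [ 9.99999726e-01,  7.33146446e-04, -1.02176097e-04,
        -7.81667157e-04],
       [-3.00606522e-04,  2.76072022e-01, -9.61136904e-01,
        -1.81373337e-01],
       [ 0.00000000e+00,  0.00000000e+00,  0.00000000e+00,
         1.00000000e+00]])} 0.0188 {'clock': 0.1, 'joints': array([-1.40762295,  0.43514959,  0.02498074,  1.57401902, -0.01161271,
        1.13401683, -0.0750675 ]), 'dq': array([-0.00031782, -0.00184983, -0.00011442, -0.00247799,  0.00200254,
       -0.00133305,  0.00076407]), 'joint_efforts': array([ 3.11395081e-03, -6.69131184e+01,  9.88030806e-01, -3.15148580e+01,
       -6.04455988e-02,  3.73240386e-02,  4.05475453e-05]), 'position': array([0.1640816 , 0.60255182, 0.20282088]), 'ee_rot': array([-4.16315086e-01, -3.11381517e+00,  2.27124133e-03]), 'force': array([-0.08468585,  0.22258651,  0.804611  ]), 'ft_torque': array([-0.02229374,  0.02390965,  0.02093273]), 'gripper_force': 0.0, 'width': 0.994832704068907}
```

View pics/top0.png

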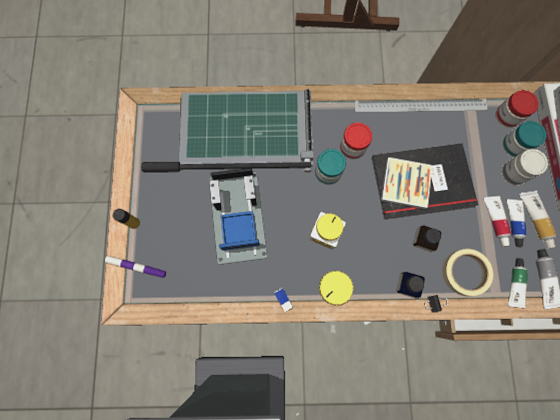

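View pics/scene0.png

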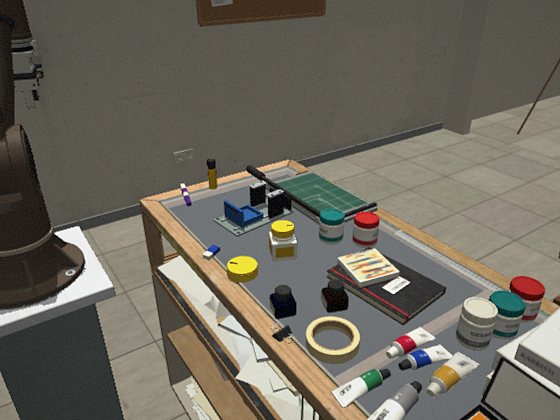

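The top view shows two things that could be taken for the jar: the square white jar with a yellow cap at (327,230), and a loose larger yellow cap or lid at (337,288). I choose (327,230) because it has the square white body. The brace is at (238,220), with its open tray at (240,230). I'll check with a close crop and measure.

Run:
```python
from h import *
t=np.load('top0.npz'); im,W=t['im'],t['W']
a=cv2.resize(im[165:270,200:360][...,::-1],None,fx=5,fy=5,interpolation=cv2.INTER_CUBIC)
cv2.imwrite('pics/crop0.png',a[:, :800])
for n in('top','scene'):
    t=np.load(n+'0.npz'); im,W=t['im'],t['W']; hsv=cv2.cvtColor(im,cv2.COLOR_RGB2HSV)
    z=W[...,2]; Y=(hsv[...,0]>22)&(hsv[...,0]<36)&(hsv[...,1]>130)&(hsv[...,2]>90)
    B=(hsv[...,0]>100)&(hsv[...,0]<120)&(hsv[...,1]>130)
    for nm,M,lo,hi in(('captop',Y,.072,.09),('lowyellow',Y,.005,.05),('blue>.05',B,.05,.07),('blue floor',B,.008,.02)):
        P=W[M&(z>lo)&(z<hi)&(W[...,0]>.3)&(W[...,0]<.7)]
        if len(P): (c,s,ang)=cv2.minAreaRect(P[:,:2].astype(np.float32)); print(n,nm,len(P),np.median(P[:,2]).round(4),np.round(c,4),np.round(s,4),round(ang,1),P.mean(0).round(4))
    for nm,lo,hi in(('cheektop',.066,.082),('jar body',.04,.055)):
        M=(z>lo)&(z<hi)&~Y&~B&(W[...,0]>.3)&(W[...,0]<.62)
        k,lab,st,ce=cv2.connectedComponentsWithStats(M.astype(np.uint8))
        for i in range(1,k):
            if st[i,4]>25:
                P=W[lab==i]; (c,s,ang)=cv2.minAreaRect(P[:,:2].astype(np.float32)); print(n,nm,st[i],np.median(P[:,2]).round(4),np.round(c,4),np.round(s,4),round(ang,1))
```

```text
top captop 516 0.0789 [ 0.5279 -0.2677] [0.052  0.0525] 43.9 [ 0.5275 -0.2678  0.079 ]
top lowyellow 843 0.0248 [ 0.4327 -0.2867] [0.0685 0.1207] 81.4 [ 0.4071 -0.2827  0.0248]
top blue>.05 141 0.0582 [ 0.4982 -0.0811] [0.0103 0.0795] 5.9 [ 0.4991 -0.0803  0.0581]
top blue floor 917 0.0127 [ 0.4985 -0.4246] [0.2017 0.7585] 4.6 [ 0.5205 -0.1104  0.0129]
top cheektop [210 186  11  19 163] 0.0725 [ 0.6016 -0.0304] [0.0386 0.0191] 7.0
top cheektop [245 186  10  14 123] 0.0729 [ 0.605  -0.1037] [0.028  0.0188] 3.9
top cheektop [118 211  12  13  44] 0.0747 [0.5523 0.1556] [0.0124 0.0267] 51.4
top jar body [310 212  31  36 219] 0.0481 [ 0.5279 -0.2678] [0.0598 0.06  ] 65.2
top jar body [125 215   9  11  30] 0.047 [0.5531 0.1536] [0.0099 0.0245] 63.6
top jar body [423 230  14  15  60] 0.0498 [ 0.5048 -0.4779] [0.0331 0.017 ] 28.7
top jar body [406 277   9  16  47] 0.0505 [ 0.4095 -0.4302] [0.0306 0.0117] 3.5
scene captop 232 0.078 [ 0.5264 -0.2689] [0.0538 0.0519] 54.6 [ 0.5258 -0.2714  0.0776]
scene lowyellow 646 0.0233 [ 0.4633 -0.0785] [0.4881 0.1641] 87.1 [ 0.4133 -0.2711  0.0213]
scene 
[... 872 characters left out ...]
474 [0.4915 1.8613] [0.057 0.255] 87.3
scene jar body [208 171   9   7  26] 0.0464 [0.5544 0.1549] [0.014  0.0256] 61.7
scene jar body [250 189  13   8  60] 0.0474 [ 0.5998 -0.034 ] [0.0131 0.0374] 79.2
scene jar body [268 200  11   8  50] 0.0465 [ 0.6057 -0.1099] [0.0174 0.0287] 85.5
scene jar body [269 232  29  16 235] 0.0471 [ 0.5267 -0.2716] [0.0581 0.0599] 65.3
scene jar body [328 280  16  15 151] 0.0521 [ 0.5076 -0.4885] [0.0312 0.0307] 51.3
scene jar body [275 285  17  16 155] 0.0516 [ 0.4101 -0.4432] [0.0331 0.0319] 17.6
scene jar body [492 362   5   8  26] 0.0496 [ 0.5858 -0.7927] [0.0076 0.0036] 71.0
scene jar body [487 371  60  49 590] 0.0474 [ 0.5546 -0.8413] [0.1041 0.0334] 74.0
```

View pics/crop0.png

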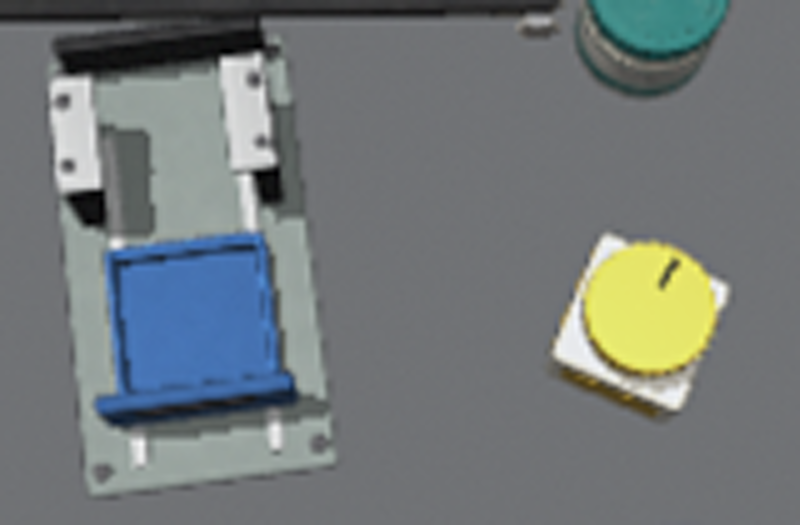

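The crop shows the capped square jar centred at crop (645,310), with its tick up and to the right. The tray is at (200,320), open, and the lips are at the upper end. The measured cap width is about 52 mm, so the choice holds. Next I move over the brace for a near look.

apply_moves --pt "100 0.5 -0.9 0 0" --pt "100 0.5 -0.9 0 0" --pt "100 0.5 -0.9 0 0" --pt "100 0.5 -0.9 0 0" --pt "100 0.5 -0.9 0 0" --pt "100 0.5 -0.9 0 0" --pt "100 0.5 -0.9 0 0" --pt "100 0.5 -0.9 0 0" --pt "100 0.5 -0.9 0 0" --pt "100 0.5 -0.9 0 0" --pt "100 0.5 -0.9 0 0" --pt "100 0 0 0 0" --newtons 30

```text
clock: 1.6
position: [0.4956, 0.0037, 0.2035]
ee_rot: [0.429, 3.111, -0.003]
force: [-0.4, 0.7, -0.3]
width: 1.0
gripper_force: 0.0
```

apply_moves --pt "100 0.1 -0.7 0 0" --pt "100 0.1 -0.7 0 0" --pt "100 0 0 0 0" --pt "100 0 0 0 0"

```text
clock: 2.1
position: [0.5059, -0.0737, 0.2032]
ee_rot: [-0.415, -3.113, -0.001]
force: [1.0, 0.5, -0.0]
width: 0.999
gripper_force: 0.0
```

Run:
```python
from h import *
im,d,W,p=grab('wrist'); save('w1.png',im); np.savez('w1.npz',im=im,W=W); s=observe(); print(s['position'],s['joints'])
im2,d2,W2,p2=grab('top'); 
hsv=cv2.cvtColor(im,cv2.COLOR_RGB2HSV); z=W[...,2]
B=(hsv[...,0]>100)&(hsv[...,0]<120)&(hsv[...,1]>130)&(W[...,0]>.4)&(W[...,1]<.0)&(W[...,1]>-.17)
for lo,hi in((.053,.066),(.008,.018)):
    P=W[B&(z>lo)&(z<hi)].astype(np.float32); c,s,a=cv2.minAreaRect(P[:,:2]); print(len(P),np.median(P[:,2]),c,s,a)
M=(z>.062)&(z<.082)&(W[...,0]>.5)&(W[...,1]<0)&(W[...,1]>-.17)
k,l,st,_=cv2.connectedComponentsWithStats(M.astype(np.uint8))
for i in range(1,k):
    if st[i,4]>60: P=W[l==i].astype(np.float32); c,s,a=cv2.minAreaRect(P[:,:2]); print(st[i],np.median(P[:,2]),c,s,a)
```

```text
[ 0.50593239 -0.07332848  0.20327152] [-0.33058113  0.25679958  0.46338766  1.87446118 -0.13279366  1.04105743
  1.49377425]Traceback (most recent call last):
  File "<stdin>", line 7, in <module>
cv2.error: OpenCV(4.12.0) /io/opencv/modules/imgproc/src/convhull.cpp:143: error: (-215:Assertion failed) total >= 0 && (depth == CV_32F || depth == CV_32S) in function 'convexHull'
```

View pics/w1.png

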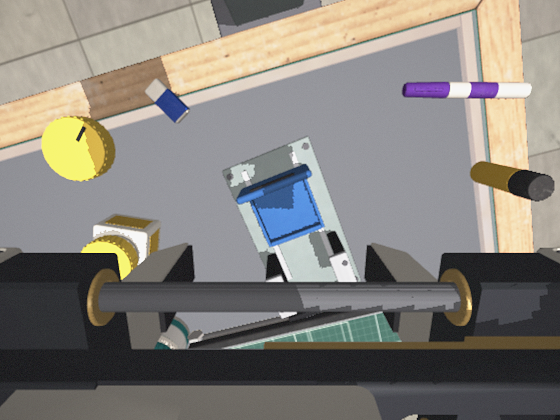

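The wrist view shows the tray at (288,210), its front plate along (275,185), and the jar at (115,245). My colour and height filter came back empty, so I'm checking the transform.

Run:
```python
from h import *
t=np.load('w1.npz'); im,W=t['im'],t['W']
hsv=cv2.cvtColor(im,cv2.COLOR_RGB2HSV)
for u,v in((295,225),(275,187),(130,232),(75,150),(200,220)): print(u,v,W[v,u],hsv[v,u])
```

```text
295 225 [ 0.56115067 -0.06939409  0.01422317] [107 156 223]
275 187 [ 0.50022204 -0.07719482  0.05987928] [108 150 136]
130 232 [ 0.50889537 -0.24522801  0.05037662] [ 30   1 247]
75 150 [ 0.40933819 -0.2804156   0.02613358] [ 30 133 247]
200 220 [ 0.52788655 -0.18254883  0.00174509] [120  10 158]
```

Run:
```python
from h import *
t=np.load('w1.npz'); im,W=t['im'],t['W']
hsv=cv2.cvtColor(im,cv2.COLOR_RGB2HSV); z=W[...,2]
rect=lambda P:cv2.minAreaRect(np.ascontiguousarray(P[:,:2],dtype=np.float32))
B=(hsv[...,0]>100)&(hsv[...,0]<120)&(hsv[...,1]>120)&(W[...,0]>.4)&(W[...,1]<.0)&(W[...,1]>-.17)
for lo,hi in((.055,.064),(.010,.018)):
    P=W[B&(z>lo)&(z<hi)]; P=P[np.hypot(P[:,0]-.53,P[:,1]+.07)<.07]; print(len(P),np.median(P,0),rect(P))
G=W[(abs(z-np.nanmedian(W[150:170,250:260,2]))<.003)&(W[...,0]>.4)&(W[...,1]<-.0)&(W[...,1]>-.17)]; print('base',len(G),np.median(G,0),rect(G))
J=W[(hsv[...,1]<30)&(hsv[...,2]>190)&(z>.046)&(z<.053)&(abs(W[...,1]+.268)<.06)]
if len(J)>20: print('jar',len(J),rect(J))
import itertools
M=(z>.062)&(z<.08)&(W[...,0]>.5)&(abs(W[...,1]+.08)<.08)
k,l,st,_=cv2.connectedComponentsWithStats(M.astype(np.uint8))
for i in range(1,k):
    if st[i,4]>60: P=W[l==i]; print(st[i],np.median(P,0),rect(P))
```

```text
605 [ 0.49996028 -0.07817373  0.05961895] ((0.5005342960357666, -0.07920180261135101), (0.008393101394176483, 0.08163023740053177), 6.136079788208008)
2483 [ 0.54029075 -0.0743461   0.01433124] ((0.533062756061554, -0.07675358653068542), (0.07304170727729797, 0.07733524590730667), 6.512195110321045)
base 6460 [ 0.55362203 -0.06609027  0.00628677] ((0.5437090396881104, -0.08397936075925827), (0.16713784635066986, 0.284371018409729), 89.19438934326172)
jar 670 ((0.5738645792007446, -0.24668464064598083), (0.1739613562822342, 0.05369623377919197), 10.502676963806152)
[329 249  28  33 571] [ 0.59838614 -0.03037432  0.0741415 ] ((0.6021246910095215, -0.030687682330608368), (0.036602627485990524, 0.01893484964966774), 6.253732204437256)
[265 274  20   8 121] [ 0.59368921 -0.10382999  0.07311947] ((0.5938519239425659, -0.10332325100898743), (0.020500238984823227, 0.0076459357514977455), 72.86815643310547)
[279 312  19   7  82] [ 0.63876106 -0.10212971  0.0743413 ] ((0.6377562880516052, -0.09988333284854889), (0.00964220892637968, 0.01908002234995365), 1.8777981996536255)
```

apply_moves --pt "100 0.2 -0.83 0 -0.09" --pt "100 0.2 -0.83 0 -0.09" --pt "100 0.2 -0.83 0 -0.09" --pt "100 0.2 -0.83 0 -0.07" --pt "100 0 0 0 0" --pt "100 0 0 0 0"

```text
clock: 2.95
position: [0.5545, -0.2725, 0.2031]
ee_rot: [-0.677, -3.067, -0.002]
force: [-0.0, 0.1, 0.4]
width: 1.002
gripper_force: 0.0
```

Run:
```python
from h import *
im,d,W,p=grab('wrist'); s=observe(); np.savez('w2.npz',im=im,W=W)
Rt=R.from_rotvec(s['ee_rot']).as_matrix(); print(s['position'],'tool y ang',np.degrees(np.arctan2(Rt[1,1],Rt[0,1])),'z',Rt[:,2])
hsv=cv2.cvtColor(im,cv2.COLOR_RGB2HSV); z=W[...,2]
rect=lambda P:cv2.minAreaRect(np.ascontiguousarray(P[:,:2],dtype=np.float32))
near=np.hypot(W[...,0]-.527,W[...,1]+.268)<.048
J=near&(z>.0475)&(z<.053)
k,l,st,_=cv2.connectedComponentsWithStats(J.astype(np.uint8)); print(st)
print('body',J.sum(),rect(W[J]))
C=near&(z>.077)&(z<.083); print('cap',C.sum(),cv2.minEnclosingCircle(np.ascontiguousarray(W[C][:,:2],dtype=np.float32)),W[C].mean(0))
D=C&(hsv[...,2]<90); print('tick',D.sum(),W[D].mean(0) if D.any() else 0)
save('w2.png',im)
```

```text
[ 0.55456502 -0.27189585  0.2031913 ] tool y ang 65.1787455548739 z [-4.69177828e-04  1.46304448e-03 -9.99998820e-01]
[[     0      0    560    420 234511]
 [   245    137     58     27    544]
 [   245    167      1      1      1]
 [   301    166      2      2      3]
 [   301    172      1      2      2]
 [   290    177     12     17     81]
 [   246    181     11     13     58]]
body 689 ((0.5293800234794617, -0.2677838206291199), (0.05963117256760597, 0.058520037680864334), 65.17915344238281)
cap 2505 ((0.5298930406570435, -0.26805391907691956), 0.027674084529280663) [ 0.52916474 -0.26772651  0.08034916]
tick 27 [ 0.54314749 -0.27614462  0.08116602]
```

View pics/w2.png

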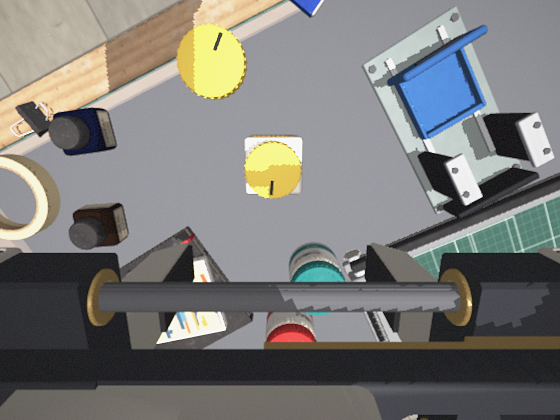

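The wrist view shows the jar square to the tool at (273,167), with its tick away from the robot. The teal and red jars behind it are clear. Descending to grasp.

apply_moves --pt "100 -0.42 0.07 0 0" --pt "100 0 0 -0.75 0" --pt "100 0 0 -0.75 0" --pt "100 0 0 -0.75 0" --pt "100 0 0 -0.75 0" --pt "100 0 0 0 0" --pt "100 0 0 0 0"

```text
clock: 3.88
position: [0.5301, -0.2695, 0.0252]
ee_rot: [0.677, 3.066, 0.0]
force: [0.4, 0.3, 0.3]
width: 1.0
gripper_force: 0.0
```

apply_moves --pt "50 0 0 0 0" --pt "40 0 0 0 0" --pt "40 0 0 0 0" --pt "40 0 0 0 0" --pt "40 0 0 0 0" --pt "40 0 0 0 0" --pt "40 0 0 0 0" --newtons 30

```text
clock: 4.75
position: [0.5296, -0.2695, 0.024]
ee_rot: [0.679, 3.067, 0.001]
force: [0.1, 3.1, 6.3]
width: 0.643
gripper_force: 30.0
```

apply_moves --pt "40 0 0 0.45 0" --pt "40 0 0 0.45 0" --pt "40 0 0 0.45 0" --pt "40 0.02 0.54 0 0.18" --pt "40 0.02 0.54 0 0.18" --pt "40 0.02 0.54 0 0.18" --pt "40 0.02 0.54 0 0.18" --pt "40 0.02 0.54 0 0.18" --pt "40 0.01 0.54 0 0.18" --pt "40 0 0 0 0" --pt "40 0 0 0 0" --pt "40 0 0 0 0"

```text
clock: 6.25
position: [0.5353, -0.0768, 0.1044]
ee_rot: [0.16, -3.137, 0.001]
force: [-0.5, 0.3, -4.2]
width: 0.642
gripper_force: 30.0
```

```bash
cat > st.py <<'E'
from h import *
s=observe(); Rt=R.from_rotvec(s['ee_rot']).as_matrix(); print(s['clock'],np.round(s['position'],4),'tool y ang',np.degrees(np.arctan2(Rt[1,1],Rt[0,1])).round(2),'z',Rt[:,2].round(4),'w',s['width'],s['gripper_force'],np.round(s['force'],1),'j7',s['joints'][6])
E
python3 - <<'E'
import st
from h import *
im,d,W,p=grab('wrist'); np.savez('w3.npz',im=im,W=W); save('w3.png',im)
hsv=cv2.cvtColor(im,cv2.COLOR_RGB2HSV); z=W[...,2]
rect=lambda P:cv2.minAreaRect(np.ascontiguousarray(P[:,:2],dtype=np.float32))
B=(hsv[...,0]>100)&(hsv[...,0]<120)&(hsv[...,1]>120)&(W[...,0]>.4)&(abs(W[...,1]+.08)<.06)
P=W[B&(z>.055)&(z<.064)]; print(len(P)); print(rect(P))
Y=(hsv[...,0]>22)&(hsv[...,0]<36)&(hsv[...,1]>100); C=Y&(z>.1)&(abs(W[...,1]+.08)<.05)
if C.sum()>5: print('cap',C.sum(),W[C].mean(0),rect(W[C]))
save('s3.png',grab('scene')[0][150:270,200:330].repeat(4,0).repeat(4,1))
E
```

```text
6.25 [ 0.5353 -0.0768  0.1044] tool y ang 95.84 z [-4.e-04 -6.e-04 -1.e+00] w 0.6417242448909768 29.997400045394897 [-0.5  0.3 -4.2] j7 1.9103434763433136
1278
((0.5004773736000061, -0.07966172695159912), (0.008432820439338684, 0.08187522739171982), 6.35642671585083)
cap 6396 [ 0.52925672 -0.07811847  0.16056632] ((0.5335165858268738, -0.07763247936964035), (0.05387037247419357, 0.05398755893111229), 43.45639419555664)
```

View pics/w3.png

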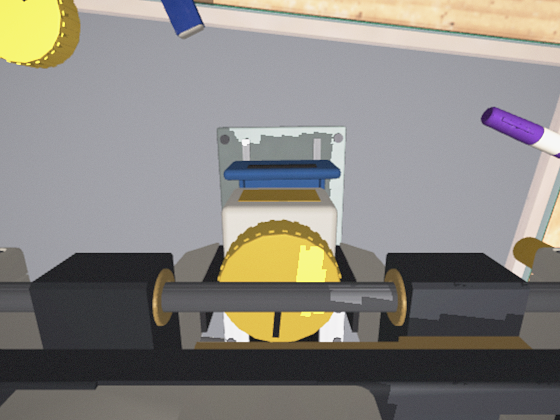

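The wrist view shows the held jar with its cap at (280,280), its front edge at row 200, and the tray plate just in front at (282,172). I'll take the fine offset in brace axes.

Run:
```python
from h import *
t=np.load('w3.npz'); im,W=t['im'],t['W']; z=W[...,2]; hsv=cv2.cvtColor(im,cv2.COLOR_RGB2HSV)
a=np.radians(6.25); u=np.array([np.cos(a),np.sin(a)]); v=np.array([-u[1],u[0]])
o=np.array([.5005,-.0794]); X=(W[...,:2]-o)@u; Yv=(W[...,:2]-o)@v
q=lambda A:np.percentile(A,[0,1,5,95,99,100]).round(4)
J=(abs(X-.03)<.05)&(abs(Yv)<.05)&(z>.127)&(z<.134)&(hsv[...,1]<60); print('body',J.sum(),np.median(z[J]),q(X[J]),q(Yv[J]))
P=np.argwhere(J)
c,s,ang=cv2.minAreaRect(np.c_[X[J],Yv[J]].astype(np.float32)); print(c,s,ang)
C=(abs(X-.03)<.06)&(abs(Yv)<.05)&(z>.158)&(z<.165)
# edge of cap top: circle fit on outer points, per angular bin about guess
from scipy.optimize import least_squares
A=np.c_[X[C],Yv[C]]; c0=np.array([.033,0]); th=np.degrees(np.arctan2(*(A-c0).T[::-1])); r=np.hypot(*(A-c0).T)
E=[A[m][np.argsort(r[m])[-3]] for b in range(-180,180,6) if (m:=(th>=b)&(th<b+6)).sum()>8]; E=np.array(E)
f=least_squares(lambda p:np.hypot(*(E-p[:2]).T)-.0272,[.033,0],loss='soft_l1',f_scale=.001); print('cap c',f.x,len(E),np.median(abs(f.fun)))
B=(hsv[...,0]>100)&(hsv[...,0]<120)&(hsv[...,1]>120)&(z>.057)&(z<.063)&(abs(X)<.02)&(abs(Yv)<.06); print('plate',q(X[B]),q(Yv[B]))
```

```text
body 3014 0.13020319145243878 [0.0037 0.004  0.0047 0.0255 0.0293 0.033 ] [-0.0408 -0.0342 -0.0305  0.0269  0.0313  0.0371]
(0.01764294132590294, -0.0016849637031555176) (0.07789024710655212, 0.028931941837072372) 88.33724212646484
cap c [ 0.03335955 -0.00192498] 52 0.0006554639342752338
plate [-0.0043 -0.0041 -0.0037  0.0032  0.0038  0.0042] [-0.0412 -0.0399 -0.0363  0.0356  0.0396  0.0407]
```

apply_moves --pt "40 0.033 0.032 0 0.014" --pt "40 0 0 -0.29 0" --pt "40 0 0 -0.29 0" --pt "40 0 0 -0.29 0" --pt "40 0 0 0 0" --pt "40 0 0 0 0"

```text
clock: 7.1
position: [0.538, -0.0738, 0.0528]
ee_rot: [-0.174, 3.136, -0.0]
force: [0.4, -1.1, -2.8]
width: 0.644
gripper_force: 30.0
```

```bash
python3 st.py
```

```text
7.1 [ 0.538  -0.0738  0.0528] tool y ang 96.36 z [ 5.e-04 -1.e-04 -1.e+00] w 0.6442099286746622 29.99746173620224 [ 0.4 -1.1 -2.8] j7 1.946430810974448
```

apply_moves --pt "40 -0.008 -0.013 -0.07 0" --pt "40 0 0 -0.07 0" --pt "40 0 0 -0.05 0" --pt "40 0 0 -0.05 0" --pt "40 0 0 0 0" --pt "40 0 0 0 0"

```text
clock: 7.85
position: [0.5374, -0.0744, 0.0381]
ee_rot: [-0.174, 3.136, 0.0]
force: [0.4, 0.2, -2.5]
width: 0.638
gripper_force: 30.0
```

```bash
python3 st.py
```

```text
7.85 [ 0.5374 -0.0744  0.0381] tool y ang 96.37 z [ 6.e-04  1.e-04 -1.e+00] w 0.6383171321608636 29.998701810836792 [ 0.4  0.2 -2.5] j7 1.9575722285836208
```

apply_moves --pt "40 0 0 -0.02 0" --pt "40 0 0 0 0" --pt "85 0 0 0 0" --pt "85 0 0 0 0" --pt "85 0 0 0 0" --pt "85 0 0 0.5 0" --pt "85 0 0 0.8 0" --pt "85 0 0 0.8 0" --pt "40 0 0 0.3 0" --pt "0 0 0 0 0"

```text
clock: 9.1
position: [0.538, -0.0745, 0.182]
ee_rot: [-0.174, 3.134, 0.0]
force: [0.2, 0.3, -0.9]
width: 0.677
gripper_force: 0.0
```

Run:
```python
import st
from h import *
im,d,W,p=grab('wrist'); np.savez('w4.npz',im=im,W=W); save('w4.png',im)
z=W[...,2]; hsv=cv2.cvtColor(im,cv2.COLOR_RGB2HSV)
a=np.radians(6.25); u=np.array([np.cos(a),np.sin(a)]); v=np.array([-u[1],u[0]])
o=np.array([.5005,-.0794]); X=(W[...,:2]-o)@u; Yv=(W[...,:2]-o)@v
q=lambda A:np.percentile(A,[0,1,5,50,95,99,100]).round(4)
n=(abs(X-.03)<.06)&(abs(Yv)<.05)
J=n&(z>.06)&(z<.068)&(hsv[...,1]<60); print('body',J.sum(),q(z[J]),q(X[J]),q(Yv[J]))
C=n&(z>.088)&(z<.1); print('cap',C.sum(),q(z[C]),q(X[C]),q(Yv[C]))
B=(hsv[...,0]>100)&(hsv[...,0]<120)&(hsv[...,1]>120)&(z>.056)&(z<.063)&(abs(X)<.02)&(abs(Yv)<.06); print('plate',q(z[B]),q(X[B]),q(Yv[B]))
```

```text
9.1 [ 0.538  -0.0745  0.182 ] tool y ang 96.37 z [ 2.8e-03  2.0e-04 -1.0e+00] w 0.6774235899595318 0.0 [ 0.2  0.3 -0.9] j7 1.873586981359859
body 917 [0.0601 0.0603 0.0609 0.0638 0.0655 0.0671 0.0678] [0.0038 0.0075 0.0077 0.0144 0.0886 0.0892 0.0897] [-0.044  -0.0409 -0.0287  0.0008  0.0305  0.0431  0.0462]
cap 2975 [0.0881 0.0907 0.0928 0.0943 0.0955 0.0959 0.0968] [0.0096 0.0112 0.0144 0.0357 0.058  0.0618 0.0641] [-0.0265 -0.0245 -0.0211  0.0007  0.0221  0.0257  0.0279]
plate [0.056  0.0572 0.058  0.0599 0.0612 0.0617 0.0622] [-0.0031 -0.0025 -0.0024  0.0003  0.004   0.0042  0.0189] [-0.0406 -0.0396 -0.0359 -0.0002  0.0364  0.0401  0.0411]
```

View pics/w4.png

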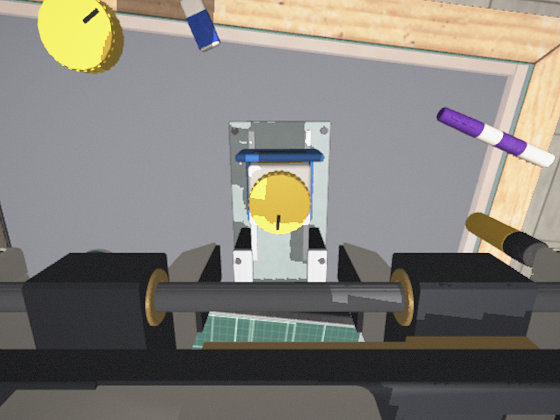

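The wrist view shows the jar seated in the tray at (280,200) behind the plate at row 156. Heights agree too: body top at 64 mm, cap top at 94 mm. Next, shut the fingers, go in front of the plate and push.

apply_moves --pt "0 -0.5 -0.06 0 0" --pt "0 -0.5 -0.06 0 0" --pt "0 -0.45 -0.05 0 0" --pt "0 0 0 -0.8 0" --pt "0 0 0 -0.8 0" --pt "0 0 0 -0.8 0" --pt "0 0 0 0 0" --pt "0 0 0 0 0"

```text
clock: 10.15
position: [0.4502, -0.0849, 0.0374]
ee_rot: [0.174, -3.136, 0.0]
force: [0.6, -0.4, 0.1]
width: 0.005
gripper_force: 0.0
```

```bash
python3 st.py
```

```text
10.15 [ 0.4502 -0.0849  0.0374] tool y ang 96.34 z [-4.e-04 -2.e-04 -1.e+00] w 0.004723151901174147 0.0 [ 0.6 -0.4  0.1] j7 1.9983881638994008
```

apply_moves --pt "0 0.25 0.027 0 0" --pt "0 0.2 0.022 0 0" --pt "0 0.15 0.016 0 0" --pt "0 0.15 0.016 0 0" --pt "0 0.15 0.016 0 0" --pt "0 0.15 0.016 0 0" --pt "0 0.15 0.016 0 0" --pt "0 0.15 0.016 0 0" --pt "0 0.15 0.016 0 0" --pt "0 0.15 0.016 0 0" --pt "0 0 0 0 0"

```text
clock: 11.52
position: [0.5506, -0.0734, 0.0371]
ee_rot: [-0.175, 3.135, 0.0]
force: [1.4, 1.9, 3.6]
width: 0.003
gripper_force: 1.8
```

apply_moves --pt "0 0.1 0.011 0 0" --pt "0 0.1 0.011 0 0" --pt "0 0.05 0.005 0 0" --pt "0 0.05 0.005 0 0" --pt "0 0 0 0 0"

```text
clock: 12.15
position: [0.5673, -0.0716, 0.0371]
ee_rot: [-0.175, 3.137, 0.001]
force: [-2.0, 1.3, 6.6]
width: 0.006
gripper_force: 3.1
```

```bash
python3 st.py
```

```text
12.15 [ 0.5673 -0.0716  0.0371] tool y ang 96.38 z [ 2.e-04  6.e-04 -1.e+00] w 0.005534234528433706 3.073994287988171 [-2.   1.3  6.6] j7 1.961174071542839
```

apply_moves --pt "0 0.05 0.005 0 0" --pt "0 0.05 0.005 0 0" --pt "0 0.05 0.005 0 0" --pt "0 0 0 0 0"

```text
clock: 12.65
position: [0.5709, -0.0712, 0.0368]
ee_rot: [0.172, -3.128, -0.003]
force: [-18.1, 1.9, 24.0]
width: 0.005
gripper_force: 12.0
```

The tray is against its stop (18 N). Back off, rise, go over the cap and pre-turn clockwise so joint 7 has room.

apply_moves --pt "0 -0.3 -0.033 0 0" --pt "0 0 0 0.5 0" --pt "20 0 0 0.8 0" --pt "40 0 0 0.8 0" --pt "100 0.19 0.02 0.3 -0.35" --pt "100 0.19 0.02 0.1 -0.35" --pt "100 0.19 0.02 0 -0.35" --pt "100 0.19 0.02 0 -0.35" --pt "100 0.19 0.02 0 -0.35" --pt "100 0.15 0.01 0 -0.35" --pt "100 0 0 0 0" --pt "100 0 0 0 0"

```text
clock: 14.15
position: [0.6235, -0.0668, 0.1865]
ee_rot: [-1.416, -2.804, 0.001]
force: [0.3, -0.0, -0.8]
width: 0.99
gripper_force: 0.0
```

Run:
```python
import st
from h import *
im,d,W,p=grab('wrist'); np.savez('w5.npz',im=im,W=W); save('w5.png',im)
z=W[...,2]; hsv=cv2.cvtColor(im,cv2.COLOR_RGB2HSV)
a=np.radians(6.25); u=np.array([np.cos(a),np.sin(a)]); v=np.array([-u[1],u[0]])
o=np.array([.5005,-.0794]); X=(W[...,:2]-o)@u; Yv=(W[...,:2]-o)@v
q=lambda A:np.percentile(A,[0,1,5,50,95,99,100]).round(4)
n=(abs(X-.12)<.06)&(abs(Yv)<.05)
C=n&(z>.091)&(z<.1); print('cap',C.sum(),q(z[C]),q(X[C]),q(Yv[C]),cv2.minEnclosingCircle(np.ascontiguousarray(W[C][:,:2],dtype=np.float32)))
T=C&(hsv[...,2]<90); print('tick',T.sum(),W[T].mean(0) if T.any() else 0)
B=(hsv[...,0]>100)&(hsv[...,0]<120)&(hsv[...,1]>120)&(z>.056)&(z<.063)&(abs(X-.08)<.03)&(abs(Yv)<.06); print('plate',B.sum(),q(X[B]),q(Yv[B]))
```

```text
14.15 [ 0.6235 -0.0668  0.1865] tool y ang 36.41 z [-9.e-04 -2.e-04 -1.e+00] w 0.9899567695008405 0.0 [ 0.3 -0.  -0.8] j7 0.9649560668331792
cap 2909 [0.091  0.0917 0.093  0.0943 0.0955 0.096  0.0967] [0.0845 0.0866 0.09   0.1114 0.1333 0.1369 0.1394] [-0.0267 -0.0242 -0.0207  0.0016  0.0228  0.0261  0.0277] ((0.61159747838974, -0.06664341688156128), 0.027805006131529808)
tick 32 [ 0.62710863 -0.06607236  0.09490946]
plate 693 [0.0714 0.0719 0.0723 0.0759 0.0794 0.0798 0.08  ] [-0.0396 -0.038  -0.0341  0.0038  0.038   0.0412  0.0423]
```

View pics/w5.png

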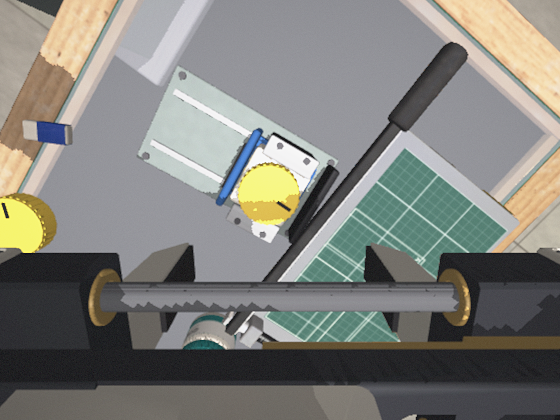

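The wrist view shows the jar under the lips with the cap at (268,193) and the plate at (240,165). I'll verify from the geometry that the tray is at its stop.

Run:
```python
from h import *
a=np.radians(6.25); u=np.array([np.cos(a),np.sin(a)]); v=np.array([-u[1],u[0]]); o=np.array([.5005,-.0794])
for f in('w1','w4','w5','top0'):
    t=np.load(f+'.npz'); im,W=t['im'],t['W']; z=W[...,2]; hsv=cv2.cvtColor(im,cv2.COLOR_RGB2HSV)
    X=(W[...,:2]-o)@u; Yv=(W[...,:2]-o)@v; q=lambda A:np.percentile(A,[1,5,50,95,99]).round(4) if len(A) else None
    for s in(1,-1):
        L=(z>.069)&(z<.08)&(abs(Yv*s-.037)<.012)&(X>.06)&(X<.18); print(f,'lip',s,L.sum(),q(X[L]),q(Yv[L]))
    D=(hsv[...,2]<60)&(z>.012)&(abs(Yv)<.03)&(X>.12)&(X<.2); print(f,'bar',D.sum(),q(X[D]),q(z[D]))
    Bb=(z>.003)&(z<.009)&(abs(Yv)<.053)&(X>-.1)&(X<.25); print(f,'base',q(X[Bb]))
    R_=(hsv[...,0]>100)&(hsv[...,0]<120)&(hsv[...,1]>120)&(z>.018)&(z<.03)&(abs(Yv)<.03)&(X>.05)&(X<.2); print(f,'rim',R_.sum(),q(X[R_]))
```

```text
w1 lip 1 535 [0.0883 0.0888 0.1038 0.1199 0.1232] [0.0281 0.029  0.0379 0.0459 0.0466]
w1 lip -1 174 [0.0886 0.0887 0.0951 0.1376 0.1388] [-0.0446 -0.0435 -0.0349 -0.0265 -0.0262]
w1 bar 222 [0.1598 0.1608 0.1686 0.1719 0.1735] [0.0409 0.042  0.0463 0.0502 0.0508]
w1 base [-0.0306 -0.0277  0.0537  0.1376  0.1496]
w1 rim 255 [0.0679 0.0681 0.0695 0.0724 0.0728]
w4 lip 1 640 [0.0884 0.0888 0.1041 0.1202 0.1215] [0.0281 0.0285 0.0371 0.0457 0.0468]
w4 lip -1 637 [0.0884 0.0891 0.1042 0.1204 0.1216] [-0.0448 -0.0438 -0.0352 -0.0266 -0.026 ]
w4 bar 8 [0.1724 0.1724 0.1733 0.1739 0.174 ] [0.049  0.0491 0.0499 0.0513 0.0513]
w4 base [-0.0304 -0.0273  0.0506  0.1504  0.1575]
w4 rim 0 None
w5 lip 1 1169 [0.089  0.091  0.1128 0.1356 0.1377] [0.0276 0.0285 0.0373 0.0458 0.0465]
w5 lip -1 806 [0.0893 0.0909 0.1132 0.1366 0.1384] [-0.0448 -0.0441 -0.0369 -0.028  -0.0265]
w5 bar 3508 [0.1202 0.1208 0.1596 0.178  0.1847] [0.0159 0.0303 0.2938 0.3169 0.3178]
w5 base [-0.0296 -0.0256  0.0253  0.1549  0.1598]
w5 rim 11 [0.0798 0.0798 0.1476 0.1484 0.1485]
top0 lip 1 209 [0.0873 0.0887 0.1109 0.1335 0.1361] [0.0283 0.029  0.0377 0.0461 0.0473]
top0 lip -1 206 [0.0874 0.0889 0.1115 0.1344 0.137 ] [-0.0446 -0.044  -0.0355 -0.027  -0.0261]
top0 bar 313 [0.1572 0.1577 0.1623 0.1771 0.179 ] [0.0137 0.0174 0.0428 0.051  0.0524]
top0 base [-0.032  -0.0281  0.0775  0.1524  0.1587]
top0 rim 75 [0.0664 0.0666 0.0688 0.0717 0.0718]
```

Geometry confirms it: the cheeks' centre is at X 113 mm and the jar's at 112 mm, so the tray is home. Descending onto the cap.

apply_moves --pt "100 -0.2 0 0 0" --pt "100 0 0 -0.6 0" --pt "100 0 0 -0.6 0" --pt "100 0 0 -0.4 0" --pt "100 0 0 -0.19 0" --pt "100 0 0 0 0" --pt "100 0 0 0 0"

```text
clock: 15.08
position: [0.6127, -0.0667, 0.0805]
ee_rot: [1.42, 2.801, 0.001]
force: [0.4, -0.4, 0.4]
width: 0.999
gripper_force: 0.0
```

```bash
python3 st.py
```

```text
15.075 [ 0.6127 -0.0667  0.0805] tool y ang 36.21 z [ 0.0017  0.     -1.    ] w 0.9993538979637577 0.0 [ 0.4 -0.4  0.4] j7 1.0322720771217753
```

apply_moves --pt "60 -0.015 0 -0.025 0" --pt "40 0 0 0 0" --pt "30 0 0 0 0" --pt "30 0 0 0 0" --pt "30 0 0 0 0" --pt "30 0 0 0 0" --pt "30 0 0 0 0" --pt "30 0 0 0 0" --newtons 60

```text
clock: 16.08
position: [0.6112, -0.0666, 0.0778]
ee_rot: [-1.421, -2.802, 0.0]
force: [-1.5, -0.1, 0.5]
width: 0.302
gripper_force: 0.0
```

```bash
python3 st.py
```

```text
16.075 [ 0.6112 -0.0666  0.0778] tool y ang 36.21 z [-0. -0. -1.] w 0.30188207887851126 0.0 [-1.5 -0.1  0.5] j7 1.0336337969061056
```

The gripper closed to 28 mm with no grip force, which isn't on the cap. Looking.

Run:
```python
from h import *
im,d,W,p=grab('scene'); np.savez('s6.npz',im=im,W=W)
a=im[140:250,200:340]
im2,d2,W2,p2=grab('wrist'); np.savez('w6.npz',im=im2,W=W2)
b=im2[80:400,100:460]
A=cv2.resize(a,(440,346),interpolation=cv2.INTER_CUBIC); B=cv2.resize(b,(360,320)); B=cv2.copyMakeBorder(B,0,26,0,0,cv2.BORDER_CONSTANT)
save('m6.png',np.hstack([A,B]))
import st
```

```text
16.175 [ 0.6112 -0.0666  0.0778] tool y ang 36.2 z [ 0.  0. -1.] w 0.304183620104147 0.0 [-0.6 -0.6 -0.2] j7 1.0336526060562534
```

View pics/m6.png

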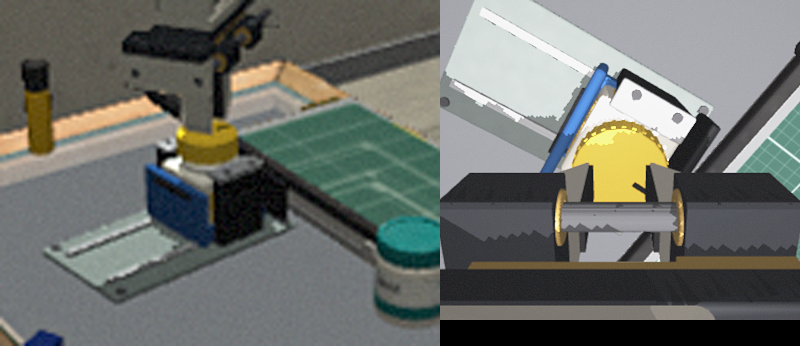

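The right half (wrist) shows the cap behind closely spaced fingers. The left half (scene) shows a finger ending near the cap's top at (200,130). I'll measure the finger tip and cap heights.

Run:
```python
from h import *
for f in('s6','w6'):
    t=np.load(f+'.npz'); im,W=t['im'],t['W']; hsv=cv2.cvtColor(im,cv2.COLOR_RGB2HSV); z=W[...,2]
    n=np.hypot(W[...,0]-.6115,W[...,1]+.0667)<.07
    Y=n&(hsv[...,0]>20)&(hsv[...,0]<36)&(hsv[...,1]>110)&(z>.06)
    print(f,'yellow',Y.sum(),np.percentile(W[Y],[1,50,99],axis=0).round(4).tolist())
    if f=='s6':
        for v in range(162,200,2):
            print(v,[(u,*np.round(W[v,u],3),*im[v,u]) for u in (258,262,266)])
    else:
        for v in range(230,320,12): print(v,[(u,*np.round(W[v,u],3)) for u in (235,245,255,320,330)])
```

```text
s6 yellow 286 [[0.5484, -0.1237, 0.0746], [0.5992, -0.0853, 0.0918], [0.6426, -0.0485, 0.5093]]
162 [(258, np.float64(0.547), np.float64(-0.134), np.float64(0.189), np.uint8(97), np.uint8(95), np.uint8(85)), (262, np.float64(0.553), np.float64(-0.143), np.float64(0.191), np.uint8(97), np.uint8(96), np.uint8(91)), (266, np.float64(0.561), np.float64(-0.149), np.float64(0.191), np.uint8(90), np.uint8(87), np.uint8(79))]
164 [(258, np.float64(0.548), np.float64(-0.133), np.float64(0.183), np.uint8(93), np.uint8(93), np.uint8(88)), (262, np.float64(0.556), np.float64(-0.139), np.float64(0.183), np.uint8(81), np.uint8(83), np.uint8(72)), (266, np.float64(0.561), np.float64(-0.149), np.float64(0.186), np.uint8(98), np.uint8(96), np.uint8(88))]
166 [(258, np.float64(0.55), np.float64(-0.128), np.float64(0.176), np.uint8(96), np.uint8(93), np.uint8(84)), (262, np.float64(0.556), np.float64(-0.138), np.float64(0.178), np.uint8(50), np.uint8(52), np.uint8(54)), (266, np.float64(0.563), np.float64(-0.146), np.float64(0.179), np.uint8(94), np.uint8(93), np.uint8(86))]
168 [(258, np.float64(0.55)
[... 7251 characters left out ...]
04), np.float64(-0.035), np.float64(0.183))]
302 [(235, np.float64(0.586), np.float64(-0.051), np.float64(0.185)), (245, np.float64(0.588), np.float64(-0.05), np.float64(0.185)), (255, np.float64(0.59), np.float64(-0.049), np.float64(0.185)), (320, np.float64(0.604), np.float64(-0.039), np.float64(0.184)), (330, np.float64(0.606), np.float64(-0.037), np.float64(0.185))]
314 [(235, np.float64(0.595), np.float64(-0.072), np.float64(0.158)), (245, np.float64(0.601), np.float64(-0.077), np.float64(0.147)), (255, np.float64(0.653), np.float64(-0.162), np.float64(0.0)), (320, np.float64(0.625), np.float64(-0.059), np.float64(0.147)), (330, np.float64(0.617), np.float64(-0.047), np.float64(0.168))]
```

The fingers are above the cap: its top is at 94 mm and the visible finger end is at about 100–105 mm. So at partial opening the real tips sit behind the reported TCP, as with a linkage. I'll raise a bit, set about 62% opening, and measure the tip offset at cap width.

apply_moves --pt "62 0 0 0.5 0" --pt "62 0 0 0.5 0" --pt "62 0 0 0 0" --pt "62 0 0 0 0" --pt "62 0 0 0 0" --newtons 60

```text
clock: 16.8
position: [0.6106, -0.0663, 0.1369]
ee_rot: [-1.42, -2.801, 0.001]
force: [1.1, -0.3, -1.2]
width: 0.62
gripper_force: 0.0
```

```bash
cat > tip.py <<'E'
from h import *
import st
s=observe(); Rt=R.from_rotvec(s['ee_rot']).as_matrix(); t0=np.array(s['position'])
for n in('scene','wrist'):
    im,d,W,p=grab(n); T=(W-t0)@Rt; hsv=cv2.cvtColor(im,cv2.COLOR_RGB2HSV)
    m=(abs(T[...,0])<.02)&(abs(T[...,1])<.075)&(T[...,2]<.03)&(T[...,2]>-.08)&(hsv[...,1]<90)&(W[...,2]>.1)
    for sg in(1,-1):
        k=m&(T[...,1]*sg>0)
        for lo in np.arange(-.06,.03,.006):
            q=k&(T[...,2]>=lo)&(T[...,2]<lo+.006)
            if q.sum()>3: print(n,sg,lo.round(3),q.sum(),np.percentile(T[q][:,0],[5,95]).round(4),np.percentile(T[q][:,1],[5,95]).round(4))
E
python3 tip.py
```

```text
16.8 [ 0.6106 -0.0663  0.1369] tool y ang 36.21 z [-1.6e-03  1.0e-04 -1.0e+00] w 0.6197619230381427 0.0 [ 1.1 -0.3 -1.2] j7 0.992018800658545
scene 1 -0.06 9 [-0.0125 -0.0005] [0.0261 0.0471]
scene 1 -0.054 13 [-0.0123  0.0045] [0.0262 0.0385]
scene 1 -0.048 14 [-0.0109  0.0061] [0.0257 0.0396]
scene 1 -0.042 14 [-0.0117  0.008 ] [0.0246 0.0359]
scene 1 -0.036 12 [-0.0113  0.0083] [0.0243 0.0377]
scene 1 -0.03 8 [-0.0122  0.0046] [0.0264 0.0363]
scene 1 -0.024 10 [-0.0097  0.0077] [0.0267 0.0309]
scene -1 -0.06 21 [-0.0115  0.0064] [-0.0505 -0.0364]
scene -1 -0.054 23 [-0.0111  0.0088] [-0.0487 -0.0335]
scene -1 -0.048 20 [-0.0127  0.0102] [-0.0476 -0.0397]
scene -1 -0.042 20 [-0.0119  0.0097] [-0.0482 -0.0387]
scene -1 -0.036 16 [-0.0119  0.0081] [-0.0468 -0.0376]
scene -1 -0.03 9 [-0.0106  0.0096] [-0.0415 -0.036 ]
scene -1 -0.024 7 [-0.0084  0.009 ] [-0.0346 -0.0303]
wrist 1 -0.06 258 [0.006  0.0103] [0.0283 0.0422]
wrist 1 -0.054 273 [0.0047 0.0103] [0.0283 0.0438]
wrist 1 -0.048 254 [0.0014 0.0103] [0.0283 0.0442]
wrist 1 -0.042 242 [-0.0012  0.0102] [0.0282 0.0435]
wrist 1 -0.036 203 [-0.0047  0.0102] [0.0282 0.0411]
wrist 1 -0.03 135 [-0.0082  0.01  ] [0.0282 0.0351]
wrist 1 -0.024 11 [-0.0106  0.0094] [0.0284 0.0313]
wrist -1 -0.06 267 [0.0064 0.0104] [-0.0425 -0.0286]
wrist -1 -0.054 268 [0.0045 0.0103] [-0.0445 -0.0285]
wrist -1 -0.048 268 [0.0015 0.0104] [-0.0443 -0.0285]
wrist -1 -0.042 246 [-0.0012  0.0103] [-0.0439 -0.0285]
wrist -1 -0.036 190 [-0.005   0.0102] [-0.0418 -0.0285]
wrist -1 -0.03 140 [-0.0075  0.0101] [-0.0363 -0.0284]
wrist -1 -0.024 12 [-0.0102  0.0098] [-0.0321 -0.0285]
```

The tip lies about 22 mm behind the TCP at this width, so a TCP height of 57 mm puts the tips at about 79 mm.

apply_moves --pt "90 0.015 -0.005 0 0" --pt "90 0 0 0 0" --pt "90 0 0 -0.5 0" --pt "90 0 0 -0.5 0" --pt "90 0 0 -0.33 0" --pt "90 0 0 0 0" --pt "90 0 0 0 0"

```text
clock: 17.77
position: [0.6128, -0.0672, 0.0589]
ee_rot: [1.421, 2.801, 0.001]
force: [1.0, 0.4, 0.7]
width: 0.898
gripper_force: 0.0
```

```bash
sed -i 's/W\[...,2\]>.1)/W[...,2]>.066)/' tip.py; python3 tip.py | grep -v 'wrist.*-0.0[456]'
```

```text
17.775 [ 0.6128 -0.0672  0.0589] tool y ang 36.2 z [ 1.2e-03 -2.0e-04 -1.0e+00] w 0.897787290402523 0.0 [1.  0.4 0.7] j7 1.0490556189518483
scene 1 -0.06 8 [-0.0125 -0.006 ] [0.0392 0.0497]
scene 1 -0.054 7 [-0.0117 -0.0084] [0.0393 0.0527]
scene 1 -0.048 12 [-0.0126 -0.0033] [0.0377 0.0547]
scene 1 -0.042 12 [-0.0121  0.004 ] [0.038  0.0508]
scene 1 -0.036 10 [-0.012   0.0074] [0.0398 0.0549]
scene 1 -0.03 5 [-0.0127 -0.004 ] [0.0334 0.0467]
scene -1 -0.06 19 [-0.0116  0.0082] [-0.063  -0.0533]
scene -1 -0.054 18 [-0.0123  0.0079] [-0.0617 -0.0538]
scene -1 -0.048 19 [-0.0115  0.0095] [-0.0639 -0.0573]
scene -1 -0.042 20 [-0.0119  0.0088] [-0.0629 -0.0487]
scene -1 -0.036 13 [-0.0121  0.008 ] [-0.0579 -0.0507]
scene -1 -0.03 9 [-0.0117  0.0093] [-0.0534 -0.0487]
scene -1 -0.024 4 [-0.0082  0.0104] [-0.0479 -0.0435]
scene -1 -0.018 10 [-0.0192 -0.0073] [-0.0376 -0.0233]
scene -1 -0.012 17 [-0.0193  0.0087] [-0.0397 -0.0088]
wrist 1 -0.036 243 [-0.006   0.0103] [0.0237 0.053 ]
wrist 1 -0.03 171 [-0.0086  0.0102] [0.0334 0.0479]
wrist 1 -0.024 19 [-0.0096  0.0189] [0.0203 0.0456]
wrist 1 -0.018 245 [0.0138 0.0197] [0.0247 0.0382]
wrist -1 -0.018 104 [-0.0173 -0.0117] [-0.0369 -0.0311]
wrist -1 -0.012 11 [-0.0194 -0.0089] [-0.039  -0.0324]
```

apply_moves --pt "60 -0.015 0.005 -0.03 0" --pt "50 0 0 0 0" --pt "40 0 0 0 0" --pt "40 0 0 0 0" --pt "40 0 0 0 0" --pt "40 0 0 0 0" --newtons 60

```text
clock: 18.62
position: [0.6114, -0.0664, 0.0563]
ee_rot: [1.421, 2.802, 0.0]
force: [0.8, 0.0, 0.3]
width: 0.566
gripper_force: 60.0
```

```bash
python3 st.py; python3 -c "
from h import *; print(observe()['ft_torque'])"
```

```text
18.625 [ 0.6114 -0.0664  0.0563] tool y ang 36.22 z [ 4.e-04  2.e-04 -1.e+00] w 0.5663596220524239 59.999914672225714 [0.8 0.  0.3] j7 1.0505554677356965
[ 0.14513397 -0.09838121  0.02580008]
```

apply_moves --pt "40 0 0 0 0.2" --pt "40 0 0 0 0.2" --pt "40 0 0 0 0.2" --pt "40 0 0 0 0.2" --pt "40 0 0 0 0.2" --pt "40 0 0 0 0.2" --pt "40 0 0 0 0.2" --pt "40 0 0 0 0.2" --pt "40 0 0 0 0" --pt "40 0 0 0 0"

```text
clock: 19.88
position: [0.6114, -0.0668, 0.0565]
ee_rot: [0.222, 3.133, -0.0]
force: [-0.5, 0.1, 4.1]
width: 0.57
gripper_force: 60.0
```

```bash
python3 st.py; python3 -c "
from h import *; print(observe()['ft_torque'])"
```

```text
19.875 [ 0.6114 -0.0668  0.0565] tool y ang 81.91 z [ 4.e-04 -1.e-04 -1.e+00] w 0.5696906807736003 60.001402432098985 [-0.5  0.1  4.1] j7 1.691122408696232
[-0.01621226  0.10245892  0.0551032 ]
```

apply_moves --pt "40 0 0 0 0.2" --pt "40 0 0 0 0.2" --pt "40 0 0 0 0.2" --pt "40 0 0 0 0.07" --pt "40 0 0 0 0" --pt "40 0 0 0 0"

```text
clock: 20.62
position: [0.612, -0.0663, 0.0571]
ee_rot: [-0.305, 3.125, 0.0]
force: [-0.5, 0.9, 8.8]
width: 0.567
gripper_force: 60.0
```

Run:
```python
import st
from h import *
print(observe()['ft_torque'])
for n in('wrist','top'):
    im,d,W,p=grab(n); np.savez(n[0]+'7.npz',im=im,W=W); z=W[...,2]; hsv=cv2.cvtColor(im,cv2.COLOR_RGB2HSV)
    r=np.hypot(W[...,0]-.6115,W[...,1]+.0667)
    C=(r<.03)&(z>.09)&(z<.101); T=C&(hsv[...,2]<90)
    print(n,C.sum(),np.median(z[C]),T.sum(),W[T].round(4).tolist()[:6],[np.median(z[(r<.03)&(z>.09)&(z<.101)&(hsv[...,1]>120)])])
    if T.any(): m=W[T].mean(0); print('tick ang',np.degrees(np.arctan2(m[1]+.0667,m[0]-.6115)))
```

```text
20.625 [ 0.612  -0.0663  0.0571] tool y ang 101.14 z [ 1.7e-03  3.0e-04 -1.0e+00] w 0.5667609924563238 60.00346186570823 [-0.5  0.9  8.8] j7 1.9624290296265112
[0.296171   0.19724118 0.00363188]
wrist 6262 0.09515049344902171 186 [[0.6081, -0.0964, 0.0903], [0.6081, -0.0962, 0.0914], [0.6084, -0.0958, 0.0906], [0.6085, -0.0954, 0.0902], [0.5977, -0.0434, 0.0914], [0.598, -0.0427, 0.0904]] [np.float64(0.09512305639165944)]
tick ang 169.59991364314416
top 178 0.09372473205160997 1 [[0.603, -0.0415, 0.1003]] [np.float64(0.09372473205160997)]
tick ang 108.62238480443749
```

The force is now 8.8 N upward, which is the sprung disc, so the thread has let go. Gentle lift.

apply_moves --pt "40 0 0 0.03 0" --pt "40 0 0 0.03 0" --pt "40 0 0 0 0" --pt "40 0 0 0 0"

```text
clock: 21.22
position: [0.6109, -0.0666, 0.0595]
ee_rot: [0.307, -3.126, -0.0]
force: [0.7, -0.1, 0.4]
width: 0.568
gripper_force: 60.0
```

Run:
```python
import st
from h import *
im,d,W,p=grab('wrist'); z=W[...,2]; hsv=cv2.cvtColor(im,cv2.COLOR_RGB2HSV)
r=np.hypot(W[...,0]-.6115,W[...,1]+.0667)
C=(r<.027)&(z>.088)&(z<.106)&(hsv[...,1]>120); print('cap z',np.median(z[C]))
T=(r<.026)&(r>.006)&(z>.092)&(z<.103)&(hsv[...,2]<90)
if T.sum()>3: m=np.median(W[T],0); print(T.sum(),m,np.degrees(np.arctan2(m[1]+.0667,m[0]-.6115)))
save('w8.png',cv2.resize(im[100:400,130:430],(600,600)))
```

```text
21.225 [ 0.6109 -0.0666  0.0595] tool y ang 101.21 z [-7.e-04 -0.e+00 -1.e+00] w 0.5678740833479045 59.99944475479424 [ 0.7 -0.1  0.4] j7 1.9622946700540205
cap z 0.09750784265285957
25 [ 0.6050949  -0.04193005  0.09954679] 104.49817426591737
```

View pics/w8.png

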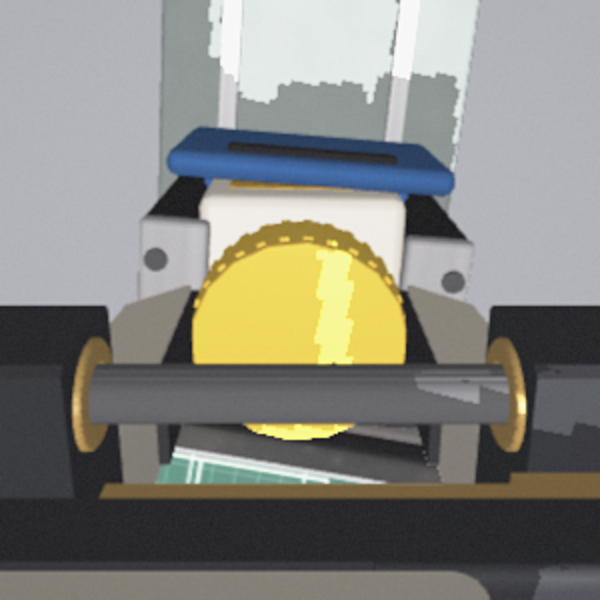

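The cap is up with the fingers (top at 97.5 mm, no resisting force) and the jar is still seated behind the plate. Lifting clear.

apply_moves --pt "40 0 0 0.1 0" --pt "40 0 0 0.2 0" --pt "40 0 0 0.2 0" --pt "40 0 0 0.2 0" --pt "40 0 0 0 0" --pt "40 0 0 0 0" --pt "40 0 0 0 0" --pt "40 0 0 0 0"

```text
clock: 22.28
position: [0.6109, -0.0665, 0.1014]
ee_rot: [0.307, -3.126, -0.0]
force: [-0.1, 0.3, 0.1]
width: 0.568
gripper_force: 60.0
```

Run:
```python
import st
from h import *
a=np.radians(6.25); u=np.array([np.cos(a),np.sin(a)]); o=np.array([.5005,-.0794])
im,d,W,p=grab('wrist'); z=W[...,2]; hsv=cv2.cvtColor(im,cv2.COLOR_RGB2HSV); X=(W[...,:2]-o)@u
r=np.hypot(W[...,0]-.6115,W[...,1]+.0667)
C=(r<.04)&(z>.12)&(z<.15)&(hsv[...,1]>120); print('cap',C.sum(),np.median(z[C]),W[C].mean(0))
J=(r<.05)&(z>.055)&(z<.069)&(hsv[...,1]<60); print('body',J.sum(),np.median(z[J]),np.percentile(X[J],[1,99]))
B=(hsv[...,0]>100)&(hsv[...,0]<120)&(hsv[...,1]>120)&(z>.056)&(z<.064)&(abs(X-.08)<.03); print('plate',B.sum(),np.median(X[B]))
im,_,_,_=grab('scene'); save('s9.png',cv2.resize(im[130:270,190:350],(640,560),interpolation=cv2.INTER_CUBIC))
```

```text
22.275 [ 0.6109 -0.0665  0.1014] tool y ang 101.24 z [-7.e-04  0.e+00 -1.e+00] w 0.5682653184273031 59.99938073102385 [-0.1  0.3  0.1] j7 1.9479171889727749
cap 5691 0.1392530064065435 [ 0.60051908 -0.07078598  0.13806747]
body 2171 0.06384552012361541 [0.07004101 0.10928178]
plate 1237 0.07469404037063898
```

View pics/s9.png

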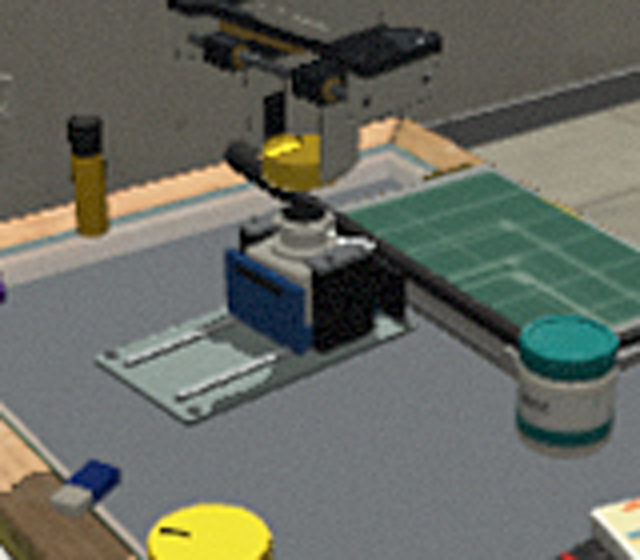

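The scene shows the cap held at (292,160), clear above the open neck at (303,215), with the tray shut. Handing in.

```bash
python3 -c "
from cell import arm; print(arm.sign_off())"
```

```text
the job is handed in; nothing more can be done
None
```

The job is handed in (verdict not shown): the jar sits braced in the shut tray and the unscrewed cap is gripped about 105 mm above the jar's base, with no bystander touched as far as the camera views show.

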